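Fit the coolant filter cartridge and bolt it down

TASK

Fit the filter cartridge to the coolant filter station: draw the slide bolt back out of the way, push the cartridge down over the brass spigot and keep hold of it until its flange sits flush on the base, then slide the bolt across the flange and fully home in its yellow keeper. Leave the bottle, jar, wrench and specimen where they are.

Things in the scene. Friction and masses are not known exactly. Their poses are not given: they have to be found in the camera images.
- station: Coolant filter station, fixed to the bench: white base block 30 mm high, x -60..+64, y -208..+92 mm in its own frame; origin on the bench under the spigot's axis; +y is the way the bolt slides to lock. The bolt runs along y at x = +36 mm in an aluminium channel (y -205..-50 mm, 35 mm wide, top 30 mm above the base top).
- keeper (a point): Mouth of the yellow keeper arch on the far side of the spigot from the channel, in the station's frame at x 36, y +42 mm, 18 mm above the base top, where the bolt's axis enters. The arch is 20 mm long (to y +62), 32 mm wide, and its top is 34 mm above the base top. Axes as the station's.
- seat (a point): Centre of the brass spigot's foot on the base top, 30 mm above the bench; axes as the station's. The seated cartridge's origin lies here. The spigot is 32 mm in diameter and stands 46 mm above the base top (its top 12 mm is a cone down to 20 mm).
- bolt (a joint): Slide of the steel bolt (14 x 14 mm, 150 mm long, underside 11 mm above the base top), m: 0 = fully drawn back, 0.108 = fully home (end stop); grows along the station's +y. Its tip is at station y = -48 mm + value: above about 0.010 it stands in the way of the cartridge's flange; it enters the keeper at 0.090. Takes about 3 N to slide and stays where left.
- bolt_handle (a point): The bolt's red upright cylindrical handle, 18 mm in diameter, reaching from 34 to 86 mm above the base top (64 to 116 mm above the bench); this point is on its axis 66 mm above the base top (96 mm above the bench). It moves with the bolt: in the station's frame it is at x = 36, y = -183 mm + joint value.
- cartridge: Loose filter cartridge, 250 g, standing upright on the bench, flange down: white ribbed round body 48 mm in diameter with a blue cap, 100 mm high in all, with a blue round flange at the foot, 90 mm in diameter and 8 mm thick. Open underneath: bore 37 mm in diameter, 78 mm deep. Origin: centre of its underside; z up along its axis. Its yaw does not matter.
- bottle: Bystander: white bottle with a blue label and red cap, 60 mm in diameter, 140 mm high; origin at the centre of its underside.
- jar: Bystander: amber jar with a steel lid, 64 mm in diameter, 80 mm high; origin at the centre of its underside.
- wrench: Bystander: steel wrench lying flat on the bench along its x axis, about 180 mm long; origin at its middle, underside.
- specimen: Bystander: black mounted specimen, a disc 40 mm in diameter and 24 mm high; origin at the centre of its underside.
Things that resemble listed ones, but are neither listed nor needed, are in the scene too. Of the things that look like the cartridge, take the one that is farthest to the robot's left at the start.

How it is judged:
On the way, in this order (a step that is already met when the one before it is completed fails the run):
1. the cartridge is pushed down on the spigot, its flange flush on the base (within 4 mm), while the fingers still hold or press it (z of cartridge in the frame of seat below 0.004 m and horizontal distance between cartridge and seat below 0.006 m and angle between cartridge's own z axis and vertical below 0.06 rad and contact force between the fingers and cartridge above 0.5 N), for 0.1 s.
2. the bolt is home in its keeper (joint above 0.096) over the seated cartridge's flange (z of cartridge in the frame of seat below 0.004 m and horizontal distance between cartridge and seat below 0.006 m and angle between cartridge's own z axis and vertical below 0.06 rad and value of joint bolt above 0.096 m), for 0.2 s.
At the end, for the whole second after the job is handed in: The cartridge stands at rest on the spigot, upright (within 0.06 rad), its flange flush on the base (within 4 mm) and centred within 6 mm, and the bolt is home in the keeper (joint above 0.096) (all of step 2 and linear speed of cartridge below 0.02 m/s); the robot touches nothing.
It fails at once if the bottle is moved more than 20 mm (distance of bottle from where it was at the start of the episode above 0.02 m).
It fails at once if the jar is moved more than 20 mm (distance of jar from where it was at the start of the episode above 0.02 m).
It fails at once if the wrench is moved more than 20 mm (distance of wrench from where it was at the start of the episode above 0.02 m).
It fails at once if the specimen is moved more than 20 mm (distance of specimen from where it was at the start of the episode above 0.02 m).
It also fails if it takes over 64 s, if anything falls off the work surface, if the arm or the gripper's body presses on something with over 40 N, if the wrist force passes 120 N, or if a joint passes its speed limit or range.

ROBOT

A 7-joint arm with a two-finger parallel gripper is mounted at the origin on the work surface. World frame = base frame: x ahead of the robot, y to its left, z up, the work surface at z = 0. Lengths are in m, angles in rad, forces in N, time in s.
With the tool pointing down it reaches from about 0.35 to 0.9 m from the base axis. Payload 7.2 kg.
Tool frame: the origin (TCP) lies between the finger pads; the fingertips stand 19 mm ahead of it and the grasp point (between the pads) is the TCP; z points along the fingers, y is the line along which they close (so a half turn about z gives the same grasp; the last joint's range is limited). The gripper opens to 85 mm and grips with 20 to 120 N. Pads are 22 mm wide; open, the fingers measure 114 mm over their backs; the gripper's body (76 mm by 85 mm) begins 54 mm behind the grasp point. The pads swing forward as they close: fully open they stand 13 mm farther back than shut.
Start: joints at [-1.275, 0.411, -0.013, 1.596, 0.006, 1.134, -0.082], TCP at [0.222, 0.584, 0.25] pointing down, gripper open.
Joint ranges: [-2.95, 2.95], [-0.29, 1.99], [-1.47, 1.44], [0.14, 2.54], [-1.03, 4.17], [0.13, 1.85], [-2.86, 2.86]. Speed limits (rad/s): [2.39, 2.39, 3.01, 3.01, 3.14, 3.14, 3.14].

INTERFACE

Orientations are given as a unit quaternion [w, x, y, z].
In Python, from plant import * gives the robot as it stands. The module is installed in compiled form; this text tells all that it offers.
- The arm moves only by the tool send_rows, never from a script. Its argument "increments" is a list of rows, each an object of numbers: "tx", "ty", "tz": the shift along the tool's x, y, z in m; "ax", "ay", "az": the turn, a rotation vector about the tool's x, y, z in rad; "hand": the opening, from 0 (shut) to 1 (fully open). A call has 1 to 8 rows; each row is the pose to reach, as a shift and turn from the pose commanded when the call began, along the tool's axes at that moment; what a row does not reach only later rows make up. A row lasts 1/10 s, in which the tool goes at most 50 mm and 8.59 degrees, less where a joint would pass 70% of its speed; a pose out of reach is approached as far as the arm can. A call with a gripper value outside its range is refused whole. The fingers move at their own pace and stop on an object; "force" is the grip in N (left out, the last holds). Time passes only in rows, so rows that repeat a pose let the fingers close. It gives the time, the measured TCP pose, the force, the opening and the grip force at its end, in the units of the state.
- state(): the state, without advancing time (a new reading comes with each control period).
- camera(name): name is "scene" or "top" or "wrist"; returns a dict with "image" (480x640x3 uint8, blue, green, red), "z_map" (480x640 float32, m along the optical axis (not along the pixel's ray), 0 where there is no reading), "fx", "fy", "cx", "cy" (pixels), "view" (4x4, takes a point from world to camera coordinates). Camera axes: x right, y up, looking along -z (the intrinsics and any distortion apply to the point x, -y, -z); pixel columns grow to the right and rows downward; lengths in m; the calibration is good to about 2 mm. A picture is of the moment at which its call begins.
- sign_off(): hands the job in; it is judged then, once.
The state is a dict: "clock": time; "q": joint angles; "qd": joint speeds; "joint_efforts": joint torques, N m; "eef_pos": TCP position; "ee_rot": TCP orientation; "ft_force": force on the tool from outside, world axes, zero at the start; "torque": the same for the moment, N m; "gripper_width": opening from 0.0 (shut) to 1.0 (fully open); "grip_force": force on a finger pad.
Only numpy, scipy, OpenCV 4.12 (cv2) and the standard library are available. Lean on these libraries where they do the work, as an engineer would, in place of code of your own. Each camera call takes 0.05 s, during which the arm holds its last target. There are 200 camera calls.

## Working session

There is one attempt and no reset: what is moved stays moved. The work goes in short steps, Python scripts to look and compute and a tool call to move; the robot and the scene stay as the last step left them, time stands still between calls to the robot, and variables do not carry over. Pictures are saved under pics/ and viewed, at most 10 in all, crops included, and the job is handed in when it is done.

Besides the shell and the picture viewer there is one more tool, called after ">>>" as name(argument=value, ...), one argument or row to a line, values as JSON. send_rows: Moves the arm, as the interface text tells. Its arguments: {"type":"object","properties":{"increments":{"type":"array"},"force":{"type":"number"}},"required":["increments"]}

```bash
mkdir -p pics; cat > h.py <<'E'
from plant import *
import numpy as np, cv2
def grab(n):
    c=camera(n); return c
def ray(c,u,v):
    V=np.array(c["view"]); R=V[:3,:3]; o=-R.T@V[:3,3]
    d=np.array([(u-c["cx"])/c["fx"],-(v-c["cy"])/c["fy"],-1.0]); return o,R.T@d
def onplane(c,u,v,z):
    o,d=ray(c,u,v); return o+d*(z-o[2])/d[2]
def cloud(c):
    V=np.array(c["view"]);R=V[:3,:3];o=-R.T@V[:3,3]
    v,u=np.mgrid[:480,:640];z=c["z_map"]
    p=np.stack([(u-c["cx"])/c["fx"]*z,-(v-c["cy"])/c["fy"]*z,-z],-1)
    return p@R+o
def proj(c,p):
    V=np.array(c["view"]);q=V[:3,:3]@np.array(p)+V[:3,3]
    return c["cx"]+c["fx"]*q[0]/-q[2], c["cy"]-c["fy"]*q[1]/-q[2]
E
python3 - <<'E'
from h import *
s=state();print(s)
for n in("top","scene"):
    c=grab(n);cv2.imwrite(f"pics/{n}0.png",c["image"]);print(n,{k:c[k] for k in c if k not in("image","z_map")})
E
```

```text
{'clock': 0.0, 'q': array([-1.27516965,  0.41188725, -0.01272303,  1.59705996,  0.00564203,
        1.13426887, -0.08220709]), 'qd': array([ 2.33993319e-03,  1.97519659e-03,  2.19332953e-05,  2.18462047e-04,
       -7.82159390e-04, -7.23725640e-04, -1.24078264e-03]), 'joint_efforts': array([ 4.90421608e-04, -6.00623488e+01,  6.82032164e-01, -2.99404532e+01,
        1.36738081e-02,  1.06687588e-02,  2.41166975e-05]), 'eef_pos': array([0.22228611, 0.58364054, 0.24945436]), 'ee_rot': array([-7.11723064e-05,  1.80889227e-01,  9.83503156e-01, -7.90667998e-04]), 'ft_force': array([-0.48888128, -0.22088147,  1.03800194]), 'torque': array([-0.01350082,  0.02003986,  0.03420041]), 'grip_force': 0.0, 'gripper_width': 1.003247990426292}
top {'fx': 625.0611245664093, 'fy': 625.0611245664093, 'cx': 320.20235371756695, 'cy': 250.70864791324772, 'view': array([[-0.02638005, -0.99963718, -0.00544026, -0.03815868],
       [ 0.99816731, -0.02663698,  0.05433684, -0.54741387],
       [-0.05446204, -0.00399688,  0.99850784, -1.58250737],
       [ 0.        ,  0.        ,  0.        ,  1.        ]])}
scene {'fx': 525.2828185430948, 'fy': 525.2828185430948, 'cx': 322.53077618363915, 'cy': 237.23510836087328, 'view': array([[ 8.73938122e-01,  4.86036964e-01,  4.77728840e-04,
        -4.35416054e-01],
       [-3.38013786e-01,  6.07072272e-01,  7.19173093e-01,
         1.60885776e-01],
       [ 3.49254691e-01, -6.28674261e-01,  6.94830796e-01,
        -1.51396791e+00],
       [ 0.00000000e+00,  0.00000000e+00,  0.00000000e+00,
         1.00000000e+00]])}
```

View pics/top0.png

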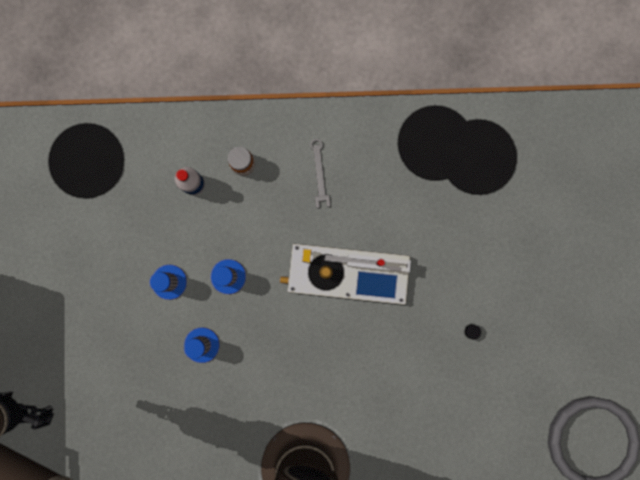

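View pics/scene0.png

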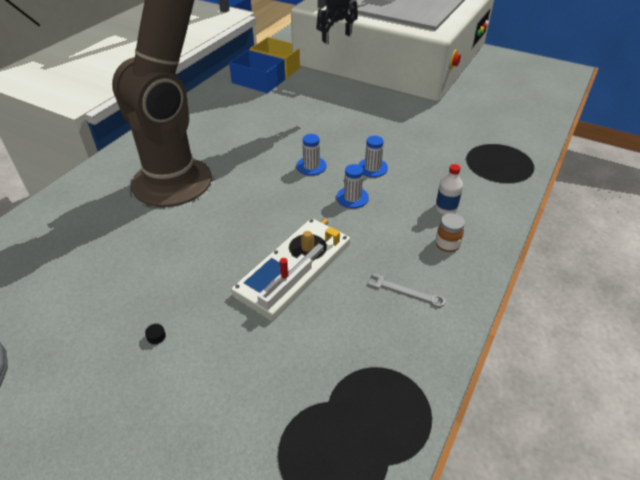

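Top view: three look-alikes of the cartridge at top pixels (168,282), (228,277) and (202,345). Farthest left (largest y) is (168,282), which is scene pixel (374,155). The station's spigot is at (325,272), keeper at (307,256), handle at (381,263), so station +y points image-left. The bolt tip is near (328,259), partly forward.

```bash
cat > m.py <<'E'
from h import *
def blobs(c,lo,hi,amin=20):
    hsv=cv2.cvtColor(c["image"],cv2.COLOR_BGR2HSV); m=cv2.inRange(hsv,lo,hi)
    n,l,st,ce=cv2.connectedComponentsWithStats(m)
    return [(l==i,st[i],ce[i]) for i in range(1,n) if st[i][4]>=amin]
E
python3 - <<'E'
from m import *
t=grab("top"); s=grab("scene")
for n,c in(("top",t),("scene",s)):
    P=cloud(c)
    for nm,lo,hi in(("blue",(100,120,60),(125,255,255)),("red",(0,150,80),(6,255,255)),("yel",(18,140,80),(32,255,255))):
        for m,st,ce in blobs(c,lo,hi,8):
            p=P[m]; p=p[np.isfinite(p).all(1)]; z=p[:,2]
            if len(p) and 0.2<p[:,0].mean()<1 and abs(p[:,1].mean())<.7: print(n,nm,ce.round(),st[4],"zrange",np.percentile(z,[5,95]).round(3),"mean",p.mean(0).round(3))
# cartridges: flange pts z<.02 & cap pts
P=cloud(t)
hsv=cv2.cvtColor(t["image"],cv2.COLOR_BGR2HSV);mb=cv2.inRange(hsv,(100,120,60),(125,255,255))>0
for u,v in((168,282),(228,277),(202,345)):
    w=np.zeros_like(mb);w[v-25:v+25,u-25:u+25]=1
    cap=P[w&mb&(P[...,2]>.085)]; print((u,v),"cap",len(cap),cap.mean(0).round(4), cv2.minEnclosingCircle((cap[:,:2]).astype(np.float32)))
    fl=P[w&mb&(P[...,2]<.02)]; print(" fl",cv2.minEnclosingCircle(fl[:,:2].astype(np.float32)),np.median(fl[:,2]))
# station outline at z~.03
m=((P[...,2]>.022)&(P[...,2]<.04)); m[:, :270]=0;m[:,430:]=0;m[:230]=0;m[320:]=0
pts=P[m][:,:2].astype(np.float32); print("station",len(pts),cv2.minAreaRect(pts*1000))
wh=(t["image"].min(2)>150).astype(np.uint8);wh[:, :270]=0;wh[:,430:]=0;wh[:230]=0;wh[320:]=0
cn=max(cv2.findContours(wh,0,2)[0],key=cv2.contourArea)
box=cv2.boxPoints(cv2.minAreaRect(cn)); print(box); print([onplane(t,u,v,.03).round(4) for u,v in box])
cv2.imwrite("pics/crop1.png",np.hstack([cv2.resize(t["image"][230:320,270:430],(640,360),interpolation=2)]))
cv2.imwrite("pics/crop2.png",np.hstack([cv2.resize(s["image"][120:215,285:405],None,fx=4,fy=4),cv2.resize(t["image"][250:345,140:215],None,fx=4,fy=4)])[:, :800])
E
```

```text
top blue [227. 276.] 877 zrange [0.002 0.104] mean [0.487 0.181 0.047]
top blue [168. 282.] 832 zrange [0.002 0.103] mean [0.477 0.328 0.055]
top blue [376. 284.] 787 zrange [0.025 0.036] mean [ 0.456 -0.191  0.031]
top blue [201. 345.] 862 zrange [0.002 0.104] mean [0.318 0.25  0.047]
top red [182. 175.] 96 zrange [0.133 0.145] mean [0.726 0.267 0.155]
top red [380. 262.] 31 zrange [0.101 0.12 ] mean [ 0.508 -0.191  0.162]
top yel [306. 256.] 80 zrange [0.058 0.068] mean [ 0.533 -0.018  0.063]
top yel [325. 272.] 93 zrange [0.064 0.08 ] mean [ 0.491 -0.063  0.074]
top yel [284. 280.] 29 zrange [0.018 0.031] mean [0.475 0.041 0.026]
scene blue [311. 140.] 170 zrange [0.09  0.103] mean [0.319 0.252 0.099]
scene blue [374. 141.] 168 zrange [0.091 0.104] mean [0.484 0.325 0.104]
scene blue [311. 168.] 251 zrange [0.004 0.012] mean [0.326 0.239 0.012]
scene blue [364. 170.] 433 zrange [0.005 0.103] mean [0.492 0.254 0.054]
scene blue [352. 200.] 315 zrange [0.005 0.012] mean [0.503 0.156 0.023]
scene blue [447. 202.] 236 zrange [0.027 0.063] mean [0.738 0.241 0.048]
scene blue [264. 275.
[... 654 characters left out ...]
4 ] ((0.4756969213485718, 0.07437009364366531), 0.13453535735607147)
 fl ((0.48788541555404663, 0.18660011887550354), 0.04528672993183136) 0.007565856657486103
(202, 345) cap 327 [0.3164 0.2536 0.1091] ((0.3827141523361206, 0.1100466325879097), 0.1856987327337265)
 fl ((0.3134550452232361, 0.25885531306266785), 0.04713211581110954) 0.007600982278159085
station 4731 ((487.73858642578125, -112.99356079101562), (321.7044982910156, 124.05127716064453), 82.55009460449219)
[[287.66876 290.90613]
 [292.62946 244.05492]
 [409.69354 256.44995]
 [404.73285 303.30115]]
[array([0.446, 0.032, 0.03 ]), array([0.5641, 0.0166, 0.03  ]), array([ 0.5248, -0.2785,  0.03  ]), array([ 0.4071, -0.262 ,  0.03  ])]
```

View pics/crop2.png

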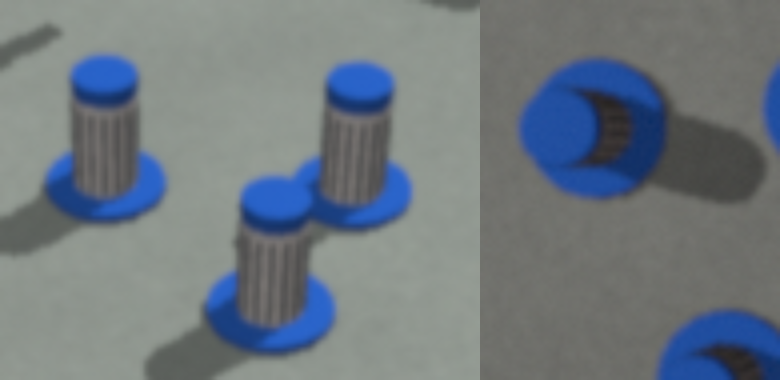

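View pics/crop1.png

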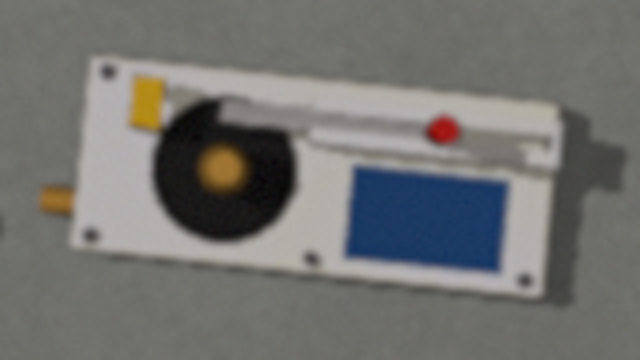

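The crops confirm the choice: it is the right-hand one in the scene crop, upright and clear of its neighbours. The bolt tip reaches past the spigot centre, so the joint is at about 0.05. Next I measure the cap, handle, spigot and keeper in two views.

```bash
cat >> m.py <<'E'
def tri(c1,p1,c2,p2):
    o1,d1=ray(c1,*p1);o2,d2=ray(c2,*p2)
    s=np.linalg.lstsq(np.stack([d1,-d2],1),o2-o1,rcond=None)[0]
    a=o1+s[0]*d1;b=o2+s[1]*d2; return ((a+b)/2).round(4),np.linalg.norm(a-b).round(4)
E
python3 - <<'E'
from m import *
t=grab("top"); s=grab("scene"); B=((100,120,60),(125,255,255)); R=((0,150,80),(6,255,255)); Y=((18,140,80),(32,255,255))
def cen(c,rng,near,zlo,zhi,r=30):
    hsv=cv2.cvtColor(c["image"],cv2.COLOR_BGR2HSV); z=cloud(c)[...,2]
    m=(cv2.inRange(hsv,*rng)>0)&(z>zlo)&(z<zhi); v,u=np.nonzero(m); k=np.hypot(u-near[0],v-near[1])<r
    (x,y),rad=cv2.minEnclosingCircle(np.stack([u[k],v[k]],1).astype(np.float32)); return (u[k].mean(),v[k].mean())
for nm,rng,a,b,lo,hi,r in(("cap",B,(160,282),(374,141),.095,.108,20),("handletop",R,(381,263),(284,260),.108,.13,12),("spig",Y,(325,272),(307,237),.06,.082,14),("keeper",Y,(306,256),(332,232),.06,.07,14)):
    p=cen(t,rng,a,lo,hi,r);q=cen(s,rng,b,lo,hi,r); print(nm,np.round(p,1),np.round(q,1),tri(t,p,s,q))
# depth based: top faces
E
```

```text
cap [159.6 281.3] [374.5 140.8] (array([0.4785, 0.3378, 0.0967]), np.float64(0.001))
handletop [380.5 262.2] [283.3 261.6] (array([ 0.5099, -0.1968,  0.1086]), np.float64(0.001))
spig [325.1 271.7] [307.2 237.5] (array([ 0.4913, -0.0635,  0.0598]), np.float64(0.0001))
keeper [306.5 255.5] [332.1 231.9] (array([ 0.5336, -0.018 ,  0.0602]), np.float64(0.002))
```

>>> send_rows(
  increments=[
    {"tx":-0.547,"ty":-0.628,"tz":0.0,"az":-0.234,"hand":1},
    {"tx":-0.547,"ty":-0.628,"tz":0.0,"az":-0.234},
    {"tx":-0.547,"ty":-0.628,"tz":0.0,"az":-0.234},
    {"tx":-0.547,"ty":-0.628,"tz":0.0,"az":-0.234},
    {"tx":-0.547,"ty":-0.628,"tz":0.0,"az":-0.234},
    {"tx":-0.547,"ty":-0.628,"tz":0.0,"az":-0.234},
    {"tx":-0.547,"ty":-0.628,"tz":0.0,"az":-0.234},
    {"tx":-0.547,"ty":-0.628,"tz":0.0,"az":-0.234},
  ],
)

```text
schema error: expected keys tx, ty, tz, ax, ay, az, hand
```

>>> send_rows(
  increments=[
    {"tx":-0.547,"ty":-0.628,"tz":0.0,"ax":0,"ay":0,"az":-0.234,"hand":1},
    {"tx":-0.547,"ty":-0.628,"tz":0.0,"ax":0,"ay":0,"az":-0.234,"hand":1},
    {"tx":-0.547,"ty":-0.628,"tz":0.0,"ax":0,"ay":0,"az":-0.234,"hand":1},
    {"tx":-0.547,"ty":-0.628,"tz":0.0,"ax":0,"ay":0,"az":-0.234,"hand":1},
    {"tx":-0.547,"ty":-0.628,"tz":0.0,"ax":0,"ay":0,"az":-0.234,"hand":1},
    {"tx":-0.547,"ty":-0.628,"tz":0.0,"ax":0,"ay":0,"az":-0.234,"hand":1},
    {"tx":-0.547,"ty":-0.628,"tz":0.0,"ax":0,"ay":0,"az":-0.234,"hand":1},
    {"tx":-0.547,"ty":-0.628,"tz":0.0,"ax":0,"ay":0,"az":-0.234,"hand":1},
  ],
)

```text
clock: 1.1
eef_pos: [0.361, 0.2068, 0.2506]
ee_rot: [0.0, 0.065, 0.998, 0.0]
ft_force: [0.2, -0.1, 0.2]
gripper_width: 1.0
grip_force: 0.0
```

>>> send_rows(
  increments=[
    {"tx":-0.2,"ty":-0.381,"tz":0.03,"ax":0,"ay":0,"az":0,"hand":1},
    {"tx":-0.2,"ty":-0.381,"tz":0.03,"ax":0,"ay":0,"az":0,"hand":1},
    {"tx":-0.2,"ty":-0.381,"tz":0.03,"ax":0,"ay":0,"az":0,"hand":1},
    {"tx":-0.2,"ty":-0.381,"tz":0.03,"ax":0,"ay":0,"az":0,"hand":1},
    {"tx":-0.2,"ty":-0.381,"tz":0.03,"ax":0,"ay":0,"az":0,"hand":1},
    {"tx":-0.2,"ty":-0.381,"tz":0.03,"ax":0,"ay":0,"az":0,"hand":1},
    {"tx":-0.2,"ty":-0.381,"tz":0.03,"ax":0,"ay":0,"az":0,"hand":1},
    {"tx":-0.2,"ty":-0.381,"tz":0.03,"ax":0,"ay":0,"az":0,"hand":1},
  ],
)

```text
clock: 1.9
eef_pos: [0.4993, -0.1675, 0.2226]
ee_rot: [0.0, 0.065, 0.998, 0.0]
ft_force: [1.5, 1.1, 0.2]
gripper_width: 1.002
grip_force: 0.0
```

>>> send_rows(
  increments=[
    {"tx":0,"ty":0,"tz":0,"ax":0,"ay":0,"az":0,"hand":1},
    {"tx":0,"ty":0,"tz":0,"ax":0,"ay":0,"az":0,"hand":1},
  ],
)

```text
clock: 2.1
eef_pos: [0.4985, -0.1669, 0.222]
ee_rot: [-0.0, 0.066, 0.998, -0.0]
ft_force: [-0.2, -0.1, 0.1]
gripper_width: 0.998
grip_force: 0.0
```

```bash
python3 - <<'E'
from m import *
w=grab("wrist"); s=state(); print(s["eef_pos"],s["ee_rot"]); P=cloud(w); print(w["view"])
for m,st,ce in blobs(w,(0,150,60),(6,255,255),30): print("red",ce,st,"top@.116",onplane(w,*ce,.116).round(4),np.median(P[m],0).round(4))
cv2.imwrite("pics/w1.png",w["image"])
E
```

```text
[ 0.49849263 -0.16540785  0.22210609] [-4.65783342e-04  6.51556768e-02  9.97874986e-01  1.84469065e-04]
[[ 1.32087463e-01  9.91237707e-01 -8.43179828e-04  9.89463514e-02]
 [-9.45475691e-01  1.25733874e-01 -3.00444190e-01  5.22388245e-01]
 [-2.97705594e-01  4.04821170e-02  9.53799024e-01 -1.96953434e-01]
 [ 0.00000000e+00  0.00000000e+00  0.00000000e+00  1.00000000e+00]]
red [273.690625 265.40625 ] [259 241  29  41 640] top@.116 [ 0.5061 -0.1944  0.116 ] [ 0.5076 -0.1948  0.1147]
```

View pics/w1.png

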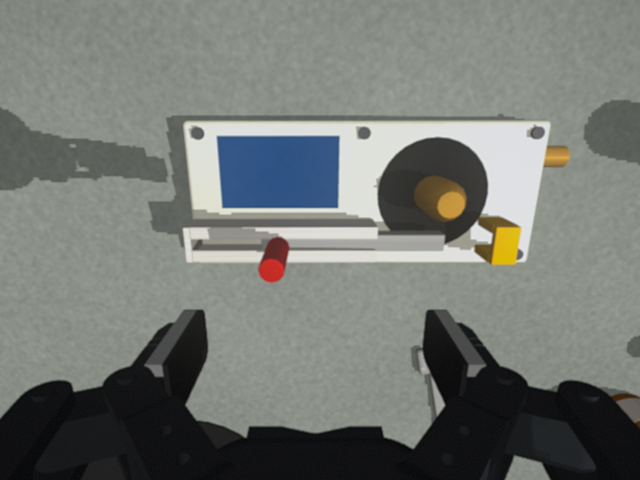

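The wrist view shows the handle top at (271,270), spigot (453,205), keeper (503,243) and the station aligned with the tool. The bolt is about halfway. The handle at (0.510, -0.196) agrees with both earlier views, so I grasp it now.

>>> send_rows(
  increments=[
    {"tx":-0.015,"ty":-0.029,"tz":0.02,"ax":0,"ay":0,"az":0,"hand":1},
    {"tx":-0.015,"ty":-0.029,"tz":0.06,"ax":0,"ay":0,"az":0,"hand":1},
    {"tx":-0.015,"ty":-0.029,"tz":0.09,"ax":0,"ay":0,"az":0,"hand":1},
    {"tx":-0.015,"ty":-0.029,"tz":0.115,"ax":0,"ay":0,"az":0,"hand":1},
    {"tx":-0.015,"ty":-0.029,"tz":0.125,"ax":0,"ay":0,"az":0,"hand":1},
    {"tx":-0.015,"ty":-0.029,"tz":0.125,"ax":0,"ay":0,"az":0,"hand":1},
    {"tx":-0.015,"ty":-0.029,"tz":0.125,"ax":0,"ay":0,"az":0,"hand":0.3},
    {"tx":-0.015,"ty":-0.029,"tz":0.125,"ax":0,"ay":0,"az":0,"hand":0.1},
  ],
  force=25,
)

```text
clock: 2.95
eef_pos: [0.5109, -0.1963, 0.099]
ee_rot: [0.001, 0.065, 0.998, -0.0]
ft_force: [0.4, 0.4, -0.5]
gripper_width: 0.688
grip_force: 0.0
```

>>> send_rows(
  increments=[
    {"tx":0,"ty":0,"tz":0,"ax":0,"ay":0,"az":0,"hand":0.1},
    {"tx":0,"ty":0,"tz":0,"ax":0,"ay":0,"az":0,"hand":0.1},
    {"tx":0,"ty":0,"tz":0,"ax":0,"ay":0,"az":0,"hand":0.1},
    {"tx":0,"ty":0,"tz":0,"ax":0,"ay":0,"az":0,"hand":0.1},
    {"tx":0,"ty":0,"tz":0,"ax":0,"ay":0,"az":0,"hand":0.1},
  ],
)

```text
clock: 3.45
eef_pos: [0.5103, -0.1966, 0.0981]
ee_rot: [0.0, 0.065, 0.998, -0.0]
ft_force: [-1.4, -0.1, 6.2]
gripper_width: 0.204
grip_force: 25.0
```

>>> send_rows(
  increments=[
    {"tx":0,"ty":-0.008,"tz":0,"ax":0,"ay":0,"az":0,"hand":0.1},
    {"tx":0,"ty":-0.018,"tz":0,"ax":0,"ay":0,"az":0,"hand":0.1},
    {"tx":0,"ty":-0.03,"tz":0,"ax":0,"ay":0,"az":0,"hand":0.1},
    {"tx":0,"ty":-0.042,"tz":0,"ax":0,"ay":0,"az":0,"hand":0.1},
    {"tx":0,"ty":-0.05,"tz":0,"ax":0,"ay":0,"az":0,"hand":0.1},
    {"tx":0,"ty":-0.054,"tz":0,"ax":0,"ay":0,"az":0,"hand":0.1},
    {"tx":0,"ty":-0.054,"tz":0,"ax":0,"ay":0,"az":0,"hand":0.1},
  ],
)

```text
clock: 4.15
eef_pos: [0.5031, -0.2505, 0.0981]
ee_rot: [0.0, 0.065, 0.998, -0.0]
ft_force: [-2.0, -0.3, 6.1]
gripper_width: 0.2
grip_force: 25.0
```

>>> send_rows(
  increments=[
    {"tx":0,"ty":0,"tz":0,"ax":0,"ay":0,"az":0,"hand":1},
    {"tx":0,"ty":0,"tz":0,"ax":0,"ay":0,"az":0,"hand":1},
    {"tx":0,"ty":0,"tz":0,"ax":0,"ay":0,"az":0,"hand":1},
    {"tx":0,"ty":0,"tz":-0.03,"ax":0,"ay":0,"az":0,"hand":1},
    {"tx":0,"ty":0,"tz":-0.075,"ax":0,"ay":0,"az":0,"hand":1},
    {"tx":0,"ty":0,"tz":-0.12,"ax":0,"ay":0,"az":0,"hand":1},
    {"tx":0,"ty":0,"tz":-0.15,"ax":0,"ay":0,"az":0,"hand":1},
  ],
)

```text
clock: 4.85
eef_pos: [0.5034, -0.2503, 0.2504]
ee_rot: [0.001, 0.065, 0.998, -0.0]
ft_force: [1.3, -0.6, -1.1]
gripper_width: 1.002
grip_force: 0.0
```

```bash
python3 - <<'E'
from m import *
w=grab("wrist"); s=state(); print(s["eef_pos"],s["gripper_width"])
for m,st,ce in blobs(w,(0,150,60),(6,255,255),30): print("red",ce,st,onplane(w,*ce,.1).round(4))
P=cloud(w)
for m,st,ce in blobs(w,(15,140,60),(32,255,255),60):
    z=P[...,2]; q=P[m&(z>np.percentile(z[m],95)-.003)]; print("yel",ce,st[4],q.mean(0).round(4),len(q))
t=grab("top")
for m,st,ce in blobs(t,(0,150,80),(6,255,255),8): print("top red",ce.round(1),onplane(t,*ce,.112).round(4))
E
```

```text
[ 0.50501642 -0.25129991  0.2544733 ] 1.0005260542724648
red [315.29425287 233.8045977 ] [304 215  23  31 435] [ 0.5065 -0.2497  0.1   ]
yel [632.23694779 136.64257028] 249 [0.4743 0.04   0.0269] 194
yel [543.72128852 175.92717087] 714 [ 0.4902 -0.0655  0.0749] 540
yel [582.41646292 216.18581907] 1227 [ 0.5322 -0.0199  0.0644] 856
top red [181.9 174.8] [0.7336 0.2764 0.112 ]
```

>>> send_rows(
  increments=[
    {"tx":0.102,"ty":0.58,"tz":0,"ax":0,"ay":0,"az":0,"hand":1},
    {"tx":0.102,"ty":0.58,"tz":0,"ax":0,"ay":0,"az":0,"hand":1},
    {"tx":0.102,"ty":0.58,"tz":0,"ax":0,"ay":0,"az":0,"hand":1},
    {"tx":0.102,"ty":0.58,"tz":0,"ax":0,"ay":0,"az":0,"hand":1},
    {"tx":0.102,"ty":0.58,"tz":0,"ax":0,"ay":0,"az":0,"hand":1},
    {"tx":0.102,"ty":0.58,"tz":0,"ax":0,"ay":0,"az":0,"hand":1},
    {"tx":0.102,"ty":0.58,"tz":0,"ax":0,"ay":0,"az":0,"hand":1},
    {"tx":0.102,"ty":0.58,"tz":0,"ax":0,"ay":0,"az":0,"hand":1},
  ],
)

```text
clock: 5.75
eef_pos: [0.4843, 0.1517, 0.2469]
ee_rot: [-0.0, 0.065, 0.998, -0.0]
ft_force: [1.8, 0.1, 0.1]
gripper_width: 0.997
grip_force: 0.0
```

>>> send_rows(
  increments=[
    {"tx":0.03,"ty":0.184,"tz":0,"ax":0,"ay":0,"az":0,"hand":1},
    {"tx":0.03,"ty":0.184,"tz":0,"ax":0,"ay":0,"az":0,"hand":1},
    {"tx":0.03,"ty":0.184,"tz":0,"ax":0,"ay":0,"az":0,"hand":1},
    {"tx":0.03,"ty":0.184,"tz":0,"ax":0,"ay":0,"az":0,"hand":1},
    {"tx":0.03,"ty":0.184,"tz":0,"ax":0,"ay":0,"az":0,"hand":1},
    {"tx":0.03,"ty":0.184,"tz":0,"ax":0,"ay":0,"az":0,"hand":1},
  ],
)

```text
clock: 6.35
eef_pos: [0.4785, 0.3365, 0.2461]
ee_rot: [-0.001, 0.064, 0.998, -0.001]
ft_force: [-0.5, -1.2, 0.1]
gripper_width: 1.0
grip_force: 0.0
```

```bash
python3 - <<'E'
from m import *
w=grab("wrist"); s=state(); print(s["eef_pos"])
P=cloud(w)
for m,st,ce in blobs(w,(100,120,50),(125,255,255),200):
    z=P[...,2]; q=P[m&(z>.09)&(z<.115)]; f=P[m&(z<.015)]
    print(ce.round(),st,q.mean(0).round(4) if len(q) else 0,len(q))
    if len(q): print(cv2.minEnclosingCircle(q[:,:2].astype(np.float32)),np.percentile(q[:,:2],[1,99],axis=0).round(4))
    if len(f): print("fl",cv2.minEnclosingCircle(f[:,:2].astype(np.float32)))
cv2.imwrite("pics/w2.png",w["image"])
E
```

```text
[0.47908314 0.33516337 0.24648547]
[192.  38.] [ 119    0  134   90 6722] [0.3257 0.2581 0.099 ] 2793
((0.3171960711479187, 0.25745561718940735), 0.024094348773360252) [[0.3135 0.2351]
 [0.3387 0.2808]]
fl ((0.30793559551239014, 0.24453341960906982), 0.05960199609398842)
[317. 210.] [ 272  160   90  101 6166] [0.4764 0.3387 0.0994] 3133
((0.4774373471736908, 0.338469922542572), 0.0242927223443985) [[0.4544 0.3163]
 [0.4997 0.361 ]]
fl ((0.4858535826206207, 0.3365611732006073), 0.05262531712651253)
[178. 224.] [ 125  190   89   85 3084] 0 0
fl ((0.48923569917678833, 0.18632277846336365), 0.046443745493888855)
[127. 264.] [  94  233   68   62 3216] [0.4858 0.189  0.099 ] 3095
((0.4870936870574951, 0.18655522167682648), 0.024575745686888695) [[0.464  0.1649]
 [0.5092 0.2103]]
fl ((0.538788914680481, 0.11703351140022278), 0.024052836000919342)
[288. 418.] [262 406  50  27 876] 0 0
```

View pics/w2.png

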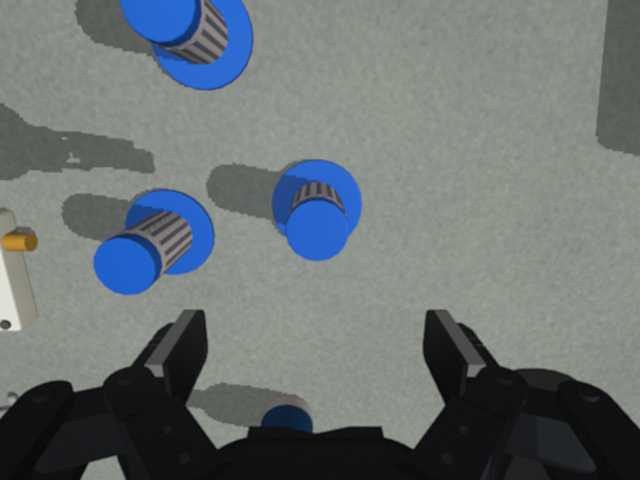

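The wrist view shows the chosen cartridge's cap centred at (317,229), well between the fingers. The cap is at (0.477, 0.338, 0.099) with radius 24 mm, and the neighbours are clear. Descending to grip.

>>> send_rows(
  increments=[
    {"tx":0.002,"ty":0.002,"tz":0.04,"ax":0,"ay":0,"az":0,"hand":1},
    {"tx":0.002,"ty":0.002,"tz":0.08,"ax":0,"ay":0,"az":0,"hand":1},
    {"tx":0.002,"ty":0.002,"tz":0.12,"ax":0,"ay":0,"az":0,"hand":1},
    {"tx":0.002,"ty":0.002,"tz":0.155,"ax":0,"ay":0,"az":0,"hand":1},
    {"tx":0.002,"ty":0.002,"tz":0.175,"ax":0,"ay":0,"az":0,"hand":1},
    {"tx":0.002,"ty":0.002,"tz":0.175,"ax":0,"ay":0,"az":0,"hand":1},
    {"tx":0.002,"ty":0.002,"tz":0.175,"ax":0,"ay":0,"az":0,"hand":0.4},
    {"tx":0.002,"ty":0.002,"tz":0.175,"ax":0,"ay":0,"az":0,"hand":0.4},
  ],
  force=50,
)

```text
clock: 7.2
eef_pos: [0.4787, 0.3382, 0.0741]
ee_rot: [0.001, 0.065, 0.998, 0.001]
ft_force: [0.8, -0.1, 0.8]
gripper_width: 0.695
grip_force: 0.0
```

>>> send_rows(
  increments=[
    {"tx":0,"ty":0,"tz":0,"ax":0,"ay":0,"az":0,"hand":0.4},
    {"tx":0,"ty":0,"tz":0,"ax":0,"ay":0,"az":0,"hand":0.4},
    {"tx":0,"ty":0,"tz":0,"ax":0,"ay":0,"az":0,"hand":0.4},
    {"tx":0,"ty":0,"tz":0,"ax":0,"ay":0,"az":0,"hand":0.4},
  ],
)

```text
clock: 7.6
eef_pos: [0.4787, 0.3387, 0.0744]
ee_rot: [0.001, 0.065, 0.998, 0.001]
ft_force: [-1.5, -1.6, 7.4]
gripper_width: 0.555
grip_force: 51.8
```

>>> send_rows(
  increments=[
    {"tx":0,"ty":0,"tz":-0.02,"ax":0,"ay":0,"az":0,"hand":0.4},
    {"tx":0,"ty":0,"tz":-0.06,"ax":0,"ay":0,"az":0,"hand":0.4},
    {"tx":0,"ty":0,"tz":-0.1,"ax":0,"ay":0,"az":0,"hand":0.4},
    {"tx":0,"ty":0,"tz":-0.14,"ax":0,"ay":0,"az":0,"hand":0.4},
    {"tx":0,"ty":0,"tz":-0.15,"ax":0,"ay":0,"az":0,"hand":0.4},
    {"tx":-0.005,"ty":-0.03,"tz":-0.15,"ax":0,"ay":0,"az":0,"hand":0.4},
    {"tx":-0.012,"ty":-0.07,"tz":-0.15,"ax":0,"ay":0,"az":0,"hand":0.4},
    {"tx":-0.018,"ty":-0.11,"tz":-0.15,"ax":0,"ay":0,"az":0,"hand":0.4},
  ],
)

```text
clock: 8.4
eef_pos: [0.4806, 0.2258, 0.2221]
ee_rot: [-0.0, 0.064, 0.998, -0.0]
ft_force: [0.4, -0.2, -1.4]
gripper_width: 0.552
grip_force: 52.2
```

>>> send_rows(
  increments=[
    {"tx":-0.007,"ty":-0.04,"tz":0,"ax":0,"ay":0,"az":0,"hand":0.4},
    {"tx":-0.014,"ty":-0.08,"tz":0,"ax":0,"ay":0,"az":0,"hand":0.4},
    {"tx":-0.02,"ty":-0.12,"tz":0,"ax":0,"ay":0,"az":0,"hand":0.4},
    {"tx":-0.027,"ty":-0.16,"tz":0,"ax":0,"ay":0,"az":0,"hand":0.4},
    {"tx":-0.034,"ty":-0.2,"tz":0,"ax":0,"ay":0,"az":0,"hand":0.4},
    {"tx":-0.04,"ty":-0.24,"tz":0,"ax":0,"ay":0,"az":0,"hand":0.4},
    {"tx":-0.046,"ty":-0.275,"tz":0,"ax":0,"ay":0,"az":0,"hand":0.4},
    {"tx":-0.048,"ty":-0.289,"tz":0,"ax":0,"ay":0,"az":0,"hand":0.4},
  ],
)

```text
clock: 9.2
eef_pos: [0.4906, -0.0699, 0.2224]
ee_rot: [0.0, 0.067, 0.998, -0.001]
ft_force: [-0.8, 0.5, -1.6]
gripper_width: 0.555
grip_force: 52.2
```

>>> send_rows(
  increments=[
    {"tx":0,"ty":0,"tz":0,"ax":0,"ay":0,"az":0,"hand":0.4},
    {"tx":0,"ty":0,"tz":0,"ax":0,"ay":0,"az":0,"hand":0.4},
  ],
)

```text
clock: 9.4
eef_pos: [0.491, -0.0654, 0.2222]
ee_rot: [-0.0, 0.065, 0.998, 0.0]
ft_force: [-0.4, 0.5, -1.2]
gripper_width: 0.553
grip_force: 52.2
```

```bash
python3 - <<'E'
from m import *
w=grab("wrist");t=grab("top");c=grab("scene"); s=state(); print(s["eef_pos"],s["ee_rot"],s["gripper_width"])
P=cloud(w);z=P[...,2]
for m,st,ce in blobs(w,(100,120,40),(125,255,255),200): print("blue",ce.round(),st,np.percentile(z[m],[5,50,95]).round(3),P[m].mean(0).round(4))
for m,st,ce in blobs(w,(10,120,40),(32,255,255),60):
    q=P[m&(z>np.percentile(z[m],95)-.003)]; print("yel",ce.round(),st,q.mean(0).round(4),len(q))
a=w["image"][:, :];b=c["image"][140:320,210:390]
cv2.imwrite("pics/w3.png",np.hstack([cv2.resize(a,(440,330)),cv2.resize(b,(330,330))]))
E
```

```text
[ 0.49131664 -0.06442797  0.22227657] [-1.84020219e-04  6.37888575e-02  9.97963374e-01  2.26628304e-04] 0.5495184034903596
blue [578. 167.] [ 538  121  102  100 4280] [0.005 0.007 0.008] [0.4811 0.1724 0.0087]
blue [162. 196.] [  99  163  124   67 7699] [0.029 0.03  0.031] [ 0.4554 -0.1906  0.0313]
blue [315. 237.] [ 235  188  161  112 9078] [0.154 0.155 0.156] [ 0.4714 -0.0618  0.1558]
blue [315. 366.] [  239   294   154   140 17208] [0.239 0.247 0.248] [ 0.4851 -0.0637  0.247 ]
yel [435. 181.] [423 172  25  19 422] [0.4743 0.041  0.0254] 321
```

View pics/w3.png

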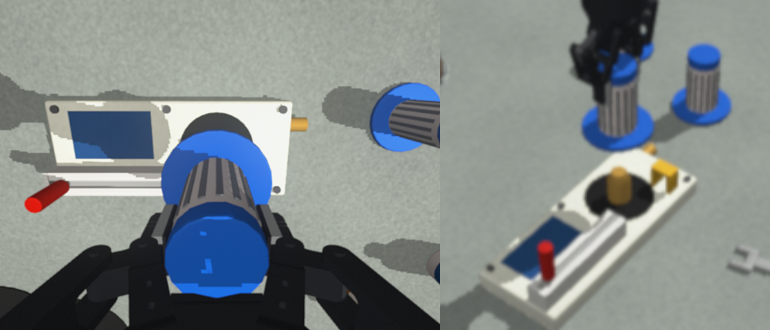

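The wrist view shows the cartridge held upright with its flange at (315,237) at full-size pixels. The bolt is drawn back clear of the dark seat disc and the handle is by the left end. I check the flange centre against the spigot.

```bash
python3 - <<'E'
from m import *
from scipy.optimize import least_squares
w=grab("wrist"); s=state(); tcp=s["eef_pos"]; print(tcp)
P=cloud(w);z=P[...,2]
m=[b for b in blobs(w,(100,120,40),(125,255,255),200) if 140<z[b[0]].mean()*1000<170][0][0]
q=P[m][:,:2]; h=cv2.convexHull(q.astype(np.float32))[:,0]
# outer rim: hull points on the near (-x) side
k=h[h[:,0]<.475]
r=least_squares(lambda c:np.hypot(*(k-c).T)-.045,[.49,-.065]); print("flange centre",r.x.round(4),len(k),np.abs(r.fun).max().round(4))
print("cap",np.median(P[(z>.243)&(z<.252)&(cv2.inRange(cv2.cvtColor(w['image'],cv2.COLOR_BGR2HSV),(100,120,40),(125,255,255))>0)],0))
E
```

```text
[ 0.49134142 -0.06457283  0.22231701]
flange centre [ 0.4531 -0.0569] 11 0.0087
cap [ 0.48677055 -0.06298318  0.24741868]
```

```bash
python3 - <<'E'
from m import *
w=grab("wrist")
P=cloud(w);z=P[...,2]
m=[b for b in blobs(w,(100,120,40),(125,255,255),200) if .14<z[b[0]].mean()<.17][0][0]
cn=max(cv2.findContours(m.astype(np.uint8),0,1)[0],key=len)[:,0]
k=np.array([onplane(w,u,v,.156)[:2] for u,v in cn if v<235])
A=np.c_[2*k,np.ones(len(k))]; c=np.linalg.lstsq(A,(k**2).sum(1),rcond=None)[0]
print("centre",c[:2].round(4),"rad",np.sqrt(c[2]+c[:2]@c[:2]).round(4),len(k))
E
```

```text
centre [ 0.4669 -0.0605] rad 0.0249 207
```

```bash
python3 - <<'E'
from m import *
w=grab("wrist")
P=cloud(w);z=P[...,2]
m=[b for b in blobs(w,(100,120,40),(125,255,255),200) if .14<z[b[0]].mean()<.17][0][0]
us=np.nonzero(m.any(0))[0][6:-6]; k=np.array([onplane(w,u,np.argmax(m[:,u]),.156)[:2] for u in us])
A=np.c_[2*k,np.ones(len(k))]; c=np.linalg.lstsq(A,(k**2).sum(1),rcond=None)[0]
print("centre",c[:2].round(4),"rad",np.sqrt(c[2]+c[:2]@c[:2]).round(4),len(k))
E
```

```text
centre [ 0.4882 -0.0636] rad 0.0426 149
```

The flange centre is at about (0.490, -0.064), within 2 mm of the spigot. Lowering now.

>>> send_rows(
  increments=[
    {"tx":0,"ty":-0.001,"tz":0.03,"ax":0,"ay":0,"az":0,"hand":0.4},
    {"tx":0,"ty":-0.001,"tz":0.055,"ax":0,"ay":0,"az":0,"hand":0.4},
    {"tx":0,"ty":-0.001,"tz":0.07,"ax":0,"ay":0,"az":0,"hand":0.4},
    {"tx":0,"ty":-0.001,"tz":0.08,"ax":0,"ay":0,"az":0,"hand":0.4},
    {"tx":0,"ty":-0.001,"tz":0.09,"ax":0,"ay":0,"az":0,"hand":0.4},
    {"tx":0,"ty":-0.001,"tz":0.1,"ax":0,"ay":0,"az":0,"hand":0.4},
  ],
)

```text
clock: 10.3
eef_pos: [0.4917, -0.0667, 0.1222]
ee_rot: [0.0, 0.065, 0.998, 0.0]
ft_force: [0.1, -0.1, -2.4]
gripper_width: 0.553
grip_force: 52.2
```

>>> send_rows(
  increments=[
    {"tx":0,"ty":0,"tz":0.006,"ax":0,"ay":0,"az":0,"hand":0.4},
    {"tx":0,"ty":0,"tz":0.011,"ax":0,"ay":0,"az":0,"hand":0.4},
    {"tx":0,"ty":0,"tz":0.015,"ax":0,"ay":0,"az":0,"hand":0.4},
    {"tx":0,"ty":0,"tz":0.018,"ax":0,"ay":0,"az":0,"hand":0.4},
    {"tx":0,"ty":0,"tz":0.018,"ax":0,"ay":0,"az":0,"hand":0.4},
  ],
)

```text
clock: 10.8
eef_pos: [0.4914, -0.0669, 0.1046]
ee_rot: [0.0, 0.065, 0.998, 0.0]
ft_force: [0.5, -0.1, -2.3]
gripper_width: 0.549
grip_force: 52.2
```

>>> send_rows(
  increments=[
    {"tx":0,"ty":0,"tz":0.001,"ax":0,"ay":0,"az":0,"hand":0.4},
    {"tx":0,"ty":0,"tz":0.002,"ax":0,"ay":0,"az":0,"hand":0.4},
    {"tx":0,"ty":0,"tz":0.002,"ax":0,"ay":0,"az":0,"hand":0.4},
  ],
)

```text
clock: 11.1
eef_pos: [0.4914, -0.067, 0.1043]
ee_rot: [0.0, 0.065, 0.998, 0.001]
ft_force: [-8.2, 0.1, 23.6]
gripper_width: 0.554
grip_force: 54.4
```

Contact at 24 N with the TCP at 0.104, exactly 30 mm above its grip height on the bench, so the flange is flush. I hold briefly, release, rise and check.

>>> send_rows(
  increments=[
    {"tx":0,"ty":0,"tz":0,"ax":0,"ay":0,"az":0,"hand":0.4},
    {"tx":0,"ty":0,"tz":0,"ax":0,"ay":0,"az":0,"hand":0.4},
    {"tx":0,"ty":0,"tz":0,"ax":0,"ay":0,"az":0,"hand":1},
    {"tx":0,"ty":0,"tz":0,"ax":0,"ay":0,"az":0,"hand":1},
    {"tx":0,"ty":0,"tz":0,"ax":0,"ay":0,"az":0,"hand":1},
    {"tx":0,"ty":0,"tz":0,"ax":0,"ay":0,"az":0,"hand":1},
    {"tx":0,"ty":0,"tz":-0.03,"ax":0,"ay":0,"az":0,"hand":1},
    {"tx":0,"ty":0,"tz":-0.07,"ax":0,"ay":0,"az":0,"hand":1},
  ],
)

```text
clock: 11.9
eef_pos: [0.4898, -0.0668, 0.1716]
ee_rot: [-0.002, 0.065, 0.998, -0.001]
ft_force: [0.4, 0.1, 0.1]
gripper_width: 0.998
grip_force: 0.0
```

>>> send_rows(
  increments=[
    {"tx":0,"ty":-0.04,"tz":-0.06,"ax":0,"ay":0,"az":0,"hand":0},
    {"tx":-0.02,"ty":-0.08,"tz":-0.08,"ax":0,"ay":0,"az":0,"hand":0},
    {"tx":-0.036,"ty":-0.12,"tz":-0.08,"ax":0,"ay":0,"az":0,"hand":0},
    {"tx":-0.036,"ty":-0.16,"tz":-0.08,"ax":0,"ay":0,"az":0,"hand":0},
    {"tx":-0.036,"ty":-0.2,"tz":-0.08,"ax":0,"ay":0,"az":0,"hand":0},
    {"tx":-0.036,"ty":-0.22,"tz":-0.08,"ax":0,"ay":0,"az":0,"hand":0},
    {"tx":-0.036,"ty":-0.22,"tz":-0.08,"ax":0,"ay":0,"az":0,"hand":0},
  ],
)

```text
clock: 12.6
eef_pos: [0.4969, -0.2935, 0.2523]
ee_rot: [-0.0, 0.068, 0.998, -0.001]
ft_force: [0.0, 1.7, 0.4]
gripper_width: 0.004
grip_force: 0.0
```

```bash
python3 - <<'E'
from m import *
w=grab("wrist");c=grab("scene"); s=state(); print(s["eef_pos"],s["ee_rot"],s["gripper_width"])
P=cloud(w);z=P[...,2]
for n,cc in(("w",w),("s",c)):
  P=cloud(cc);z=P[...,2]
  for m,st,ce in blobs(cc,(100,120,40),(125,255,255),80): 
    p=P[m].mean(0)
    if abs(p[1]+.06)<.05: print(n,"blue",ce.round(),np.percentile(z[m],[5,50,95]).round(4),p.round(4))
  for m,st,ce in blobs(cc,(0,150,60),(6,255,255),30): print(n,"red",ce,onplane(cc,*ce,.1).round(4))
a=w["image"];b=c["image"][140:320,210:390]
cv2.imwrite("pics/w4.png",np.hstack([cv2.resize(a,(440,330)),cv2.resize(b,(330,330))]))
E
```

```text
[ 0.49829028 -0.28948678  0.25202035] [-3.53889682e-04  6.52734000e-02  9.97867320e-01  2.64492024e-04] 0.0010348238956418977
w blue [551. 166.] [0.0355 0.037  0.0384] [ 0.484  -0.0798  0.0388]
w blue [624. 189.] [0.1188 0.1287 0.1305] [ 0.4887 -0.0846  0.1278]
w red [375.10723192 234.680798  ] [ 0.507  -0.2477  0.1   ]
s blue [306. 218.] [0.1206 0.1302 0.1329] [ 0.4942 -0.0699  0.128 ]
s blue [308. 248.] [0.0352 0.0382 0.0422] [ 0.5029 -0.0804  0.0434]
s red [456.05263158  59.21052632] [0.5154 0.939  0.1   ]
s red [454.325  168.4625] [0.721  0.3183 0.1   ]
s red [267.95283019 282.33018868] [ 0.5093 -0.2563  0.1   ]
```

View pics/w4.png

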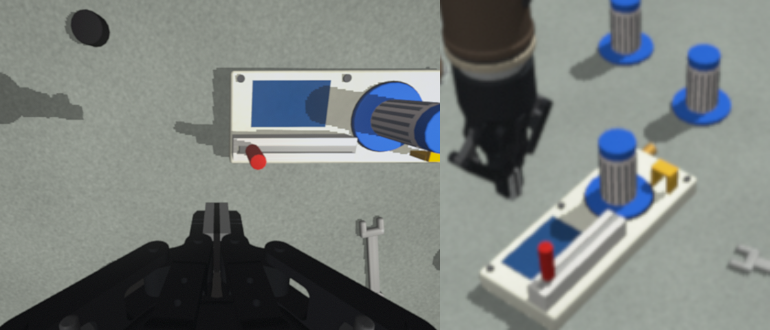

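The cartridge is seated upright: cap top 0.130, flange top 0.038. The handle top is at (375,235) and the closed fingers are in line with it, 38 mm behind. I go down and push.

>>> send_rows(
  increments=[
    {"tx":0,"ty":0,"tz":0.04,"ax":0,"ay":0,"az":0,"hand":0},
    {"tx":0,"ty":0,"tz":0.08,"ax":0,"ay":0,"az":0,"hand":0},
    {"tx":0,"ty":0,"tz":0.12,"ax":0,"ay":0,"az":0,"hand":0},
    {"tx":0,"ty":0,"tz":0.15,"ax":0,"ay":0,"az":0,"hand":0},
    {"tx":0,"ty":0,"tz":0.155,"ax":0,"ay":0,"az":0,"hand":0},
    {"tx":0,"ty":0.01,"tz":0.155,"ax":0,"ay":0,"az":0,"hand":0},
    {"tx":0,"ty":0.02,"tz":0.155,"ax":0,"ay":0,"az":0,"hand":0},
  ],
)

```text
clock: 13.4
eef_pos: [0.502, -0.2694, 0.0989]
ee_rot: [0.001, 0.065, 0.998, -0.0]
ft_force: [-1.3, -3.3, -3.0]
gripper_width: -0.003
grip_force: 1.9
```

>>> send_rows(
  increments=[
    {"tx":0,"ty":0.01,"tz":0,"ax":0,"ay":0,"az":0,"hand":0},
    {"tx":0,"ty":0.02,"tz":0,"ax":0,"ay":0,"az":0,"hand":0},
    {"tx":0,"ty":0.03,"tz":0,"ax":0,"ay":0,"az":0,"hand":0},
    {"tx":0,"ty":0.04,"tz":0,"ax":0,"ay":0,"az":0,"hand":0},
    {"tx":0,"ty":0.05,"tz":0,"ax":0,"ay":0,"az":0,"hand":0},
    {"tx":0,"ty":0.06,"tz":0,"ax":0,"ay":0,"az":0,"hand":0},
    {"tx":0,"ty":0.07,"tz":0,"ax":0,"ay":0,"az":0,"hand":0},
  ],
)

```text
clock: 14.1
eef_pos: [0.5105, -0.1996, 0.0976]
ee_rot: [0.0, 0.065, 0.998, -0.0]
ft_force: [1.0, -3.0, 0.8]
gripper_width: 0.003
grip_force: 1.9
```

>>> send_rows(
  increments=[
    {"tx":0,"ty":0.008,"tz":0,"ax":0,"ay":0,"az":0,"hand":0},
    {"tx":0,"ty":0.015,"tz":0,"ax":0,"ay":0,"az":0,"hand":0},
    {"tx":0,"ty":0.021,"tz":0,"ax":0,"ay":0,"az":0,"hand":0},
    {"tx":0,"ty":0.026,"tz":0,"ax":0,"ay":0,"az":0,"hand":0},
    {"tx":0,"ty":0.029,"tz":0,"ax":0,"ay":0,"az":0,"hand":0},
    {"tx":0,"ty":0.029,"tz":0,"ax":0,"ay":0,"az":0,"hand":0},
  ],
)

```text
clock: 14.7
eef_pos: [0.5137, -0.1709, 0.0973]
ee_rot: [-0.0, 0.065, 0.998, 0.0]
ft_force: [0.8, -0.9, 1.1]
gripper_width: -0.001
grip_force: 0.5
```

>>> send_rows(
  increments=[
    {"tx":0,"ty":0.001,"tz":0,"ax":0,"ay":0,"az":0,"hand":0},
    {"tx":0,"ty":0.002,"tz":0,"ax":0,"ay":0,"az":0,"hand":0},
    {"tx":0,"ty":0.003,"tz":0,"ax":0,"ay":0,"az":0,"hand":0},
  ],
)

```text
clock: 15.0
eef_pos: [0.5138, -0.169, 0.0973]
ee_rot: [-0.0, 0.065, 0.998, -0.0]
ft_force: [0.0, -3.3, 0.2]
gripper_width: -0.001
grip_force: 2.0
```

>>> send_rows(
  increments=[
    {"tx":0,"ty":0.001,"tz":0,"ax":0,"ay":0,"az":0,"hand":0},
    {"tx":0,"ty":0.002,"tz":0,"ax":0,"ay":0,"az":0,"hand":0},
    {"tx":0,"ty":0.003,"tz":0,"ax":0,"ay":0,"az":0,"hand":0},
  ],
)

```text
clock: 15.3
eef_pos: [0.514, -0.1672, 0.0973]
ee_rot: [-0.0, 0.065, 0.998, -0.001]
ft_force: [-1.0, -10.9, -0.7]
gripper_width: -0.004
grip_force: 5.3
```

```bash
python3 - <<'E'
from m import *
w=grab("wrist");P=cloud(w)
for m,st,ce in blobs(w,(0,150,60),(6,255,255),30):
    p=onplane(w,*ce,.105); d=p[:2]-[.4907,-.0653]; print("red",ce,p.round(4),"joint",d@[.1308,.9914]+.183)
E
```

```text
red [372.39452844 322.95428366] [ 0.5055 -0.1451  0.105 ] joint 0.10586908830124822
```

The force rose to 11 N at the end stop and the joint measures 0.106, so the bolt is home. Backing off, rising and checking.

>>> send_rows(
  increments=[
    {"tx":0,"ty":-0.015,"tz":0,"ax":0,"ay":0,"az":0,"hand":0},
    {"tx":0,"ty":-0.03,"tz":-0.01,"ax":0,"ay":0,"az":0,"hand":0},
    {"tx":0,"ty":-0.03,"tz":-0.05,"ax":0,"ay":0,"az":0,"hand":0},
    {"tx":0,"ty":-0.03,"tz":-0.1,"ax":0,"ay":0,"az":0,"hand":0},
    {"tx":0,"ty":-0.03,"tz":-0.15,"ax":0,"ay":0,"az":0,"hand":0},
    {"tx":0,"ty":-0.03,"tz":-0.15,"ax":0,"ay":0,"az":0,"hand":0},
    {"tx":0,"ty":-0.03,"tz":-0.15,"ax":0,"ay":0,"az":0,"hand":0},
  ],
)

```text
clock: 16.05
eef_pos: [0.511, -0.1963, 0.2493]
ee_rot: [0.002, 0.065, 0.998, 0.0]
ft_force: [0.7, 0.1, -1.8]
gripper_width: 0.0
grip_force: 0.0
```

```bash
python3 - <<'E'
from m import *
w=grab("wrist");c=grab("scene"); s=state(); print(s["eef_pos"],s["ft_force"])
for n,cc in(("w",w),("s",c)):
  P=cloud(cc);z=P[...,2]
  for m,st,ce in blobs(cc,(100,120,40),(125,255,255),80): 
    p=P[m].mean(0)
    if abs(p[1]+.06)<.05: print(n,"blue",ce.round(),np.percentile(z[m],[5,50,95]).round(4),p.round(4))
for m,st,ce in blobs(w,(0,150,60),(6,255,255),30):
    p=onplane(w,*ce,.105); d=p[:2]-[.4907,-.0653]; print("joint",d@[.1308,.9914]+.183)
a=w["image"];b=c["image"][140:320,210:390]
cv2.imwrite("pics/w5.png",np.hstack([cv2.resize(a,(440,330)),cv2.resize(b,(330,330))]))
E
```

```text
[ 0.50991133 -0.19552033  0.2468762 ] [ 0.12510081  0.01146623 -0.21554788]
w blue [477. 172.] [0.0359 0.1283 0.1304] [ 0.4826 -0.0734  0.0907]
s blue [306. 218.] [0.1211 0.1302 0.1331] [ 0.4962 -0.0731  0.1313]
s blue [293. 245.] [0.0351 0.038  0.0406] [ 0.4626 -0.0849  0.038 ]
joint 0.11000764338812881
```

View pics/w5.png

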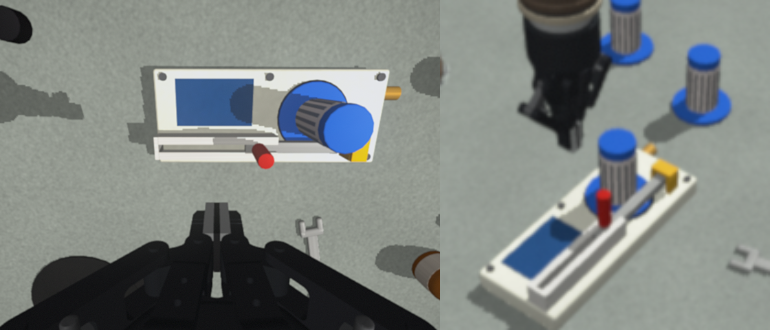

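The picture shows the bolt in the yellow keeper across the flange, the cartridge upright and seated, and the arm clear.

```bash
python3 -c "
from plant import *
print(sign_off())"
```

```text
the job is handed in; nothing more can be done
None
```

I handed the job in at about 16 s: the cartridge is seated flush on the spigot, the bolt is home in its keeper (joint about 0.108), and the arm is clear and never came near the bottle, jar, wrench or specimen; the hand-in returned no verdict.

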